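# Set the blade-guide screw a quarter turn off its seat

### The job

On the band-saw guide head with the red wing screw, first swing the red lock lever over to the side away from the robot as far as it goes, before turning the screw. Then turn the red wing screw clockwise until it seats firmly against its stop, back it off a quarter turn, and finish while still gripping it there, as if for someone to tighten the lock nut. Leave the lever over, and do not disturb the guide head with the black wing screw, the log slice, the push block or the screwdriver.

Things in the scene. Friction and masses are not known exactly. Their poses are not given: they have to be found in the camera images.
- red_head: Head to be set: beige band-saw guide head, fixed, plate 100 x 210 x 14 mm. Origin: centre of its underside; x from front (robot side) to back, y lengthwise, z up. A 60 mm square tower at y = -55 mm carries the wing screw (vertical axis at x 0, y -55 mm; 34 mm boss, top z 82 mm); at x 0, y +60 mm the lock lever on a 70 x 50 mm block (top z 39 mm). Under 130 mm tall
- red_thumbscrew: Red wing screw. Origin: on the axis, under its 28 mm steel collar, which meets the boss when seated. z up, x along the wings; turns with the screw. Wings: one upright bar 50 mm long (x), 11 mm thick (y), 10 to 34 mm above the origin; grip across the thickness from above. Clear for 85 mm around at wing height. Rises 4 mm per turn out; 0.06 N m turns it; hard stop at the seat
- red_wing (a point): Point to grip on the red wing screw: on the axis, at 24 mm above the screw's origin (10 mm under the top of the wings); axes as red_thumbscrew (x along the wings)
- red_wing_end (a point): End of one red wing: 25 mm along x from red_wing
- red_turn (a joint): Turn of the red wing screw out from its seat, rad: 0 = seated against the stop, grows counterclockwise seen from above (backing off), 1.571 = a quarter turn off the seat, up to 4.7
- red_lever (a joint): Swing of the red lock lever, rad: 0 = locked, leaning 0.5 rad towards the head's -x (the robot's side), 1.0 = released, at its other stop, leaning 0.5 rad to +x. Stays where it is left; about 1 N at the ball moves it
- red_lever_tip (a point): Centre of the red ball (26 mm diameter) on the red head's lock lever, a 10 mm steel rod 70 mm long from its pivot at x 0, y +60, z 36 mm of the head. The ball swings in the head's x-z plane from x = -34 mm to x = +34 mm, with z 97 mm at both ends and 106 mm at mid swing
- black_head: Second head, same build, sizes and origin as red_head, but with black wings and black lever ball; fixed. Leave alone
- black_wing_end (a point): End of one wing of the black wing screw (25 mm from its axis, at grip height); leave alone
- black_lever_tip (a point): Centre of the black ball at the top of the black head's lock lever; leave alone
- log_slice: Loose round slice of log with dark bark, 120 mm diameter, 28 mm thick, lying flat; origin: centre of its underside. Leave alone
- push_block: Loose plywood push block, 150 x 70 x 22 mm, with a dark wooden grip bar on top, 66 mm tall in all; origin: centre of its underside. Leave alone
- screwdriver: Loose screwdriver with a yellow handle lying on the bench, about 200 mm long, under 35 mm tall; x along it. Leave alone
Not all that is in view belongs to the job. Leave any purple look-alike of the red_head alone.

How it is judged:
On the way, in this order (a step that is already met when the one before it is completed fails the run):
1. the red lock lever is swung over, away from the robot (within 0.15 rad of its stop), the red wing screw not yet turned (wing end within 8 mm of its start) (value of joint red_lever above 0.85 rad and distance of red_wing_end from where it was at the start of the episode below 0.008 m), for 0.2 s.
2. the red wing screw is seated (within 0.08 rad of its stop) (value of joint red_turn below 0.08 rad), for 0.2 s.
At the end, for the whole second after the job is handed in: The red wing screw stands a quarter turn (90 degrees, within 15) off its seat, at rest, with the fingers gripping it (more than 2 N), and the red lock lever is still over within 0.15 rad of its far stop; all through the last second (value of joint red_turn between 1.311 and 1.831 rad and velocity of joint red_turn between -0.1 and 0.1 rad/s and value of joint red_lever above 0.85 rad and contact force between the fingers and red_thumbscrew above 2 N); the arm keeps its last pose, push and grip.
It fails at once if the black wing screw is turned (its wing end moves over 10 mm) (distance of black_wing_end from where it was at the start of the episode above 0.01 m).
It fails at once if the black lever is moved (its ball moves over 12 mm) (distance of black_lever_tip from where it was at the start of the episode above 0.012 m).
It fails at once if the log slice is moved over 20 mm (distance of log_slice from where it was at the start of the episode above 0.02 m).
It fails at once if the push block is moved over 20 mm (distance of push_block from where it was at the start of the episode above 0.02 m).
It fails at once if the screwdriver is moved over 20 mm (distance of screwdriver from where it was at the start of the episode above 0.02 m).
It also fails if it takes over 67 s, if anything falls off the work surface, if the arm or the gripper's body presses on something with over 40 N, if the wrist force passes 120 N, or if a joint passes its speed limit or range.

### The arm

A 6-joint arm with a two-finger parallel gripper is mounted at the origin on the work surface. World frame = base frame: x ahead of the robot, y to its left, z up, the work surface at z = 0. Lengths are in m, angles in rad, forces in N, time in s.
With the tool pointing down it reaches from about 0.375 to 0.975 m from the base axis. Payload 3.8 kg.
Tool frame: the origin (TCP) lies midway between the tips of the shut fingers; the grasp point (between the pads) lies 19 mm behind it; z points along the fingers, y is the line along which they close (so a half turn about z gives the same grasp; the last joint's range is limited). The gripper opens to 85 mm and grips with 20 to 120 N. Pads are 22 mm wide; open, the fingers measure 114 mm over their backs; the gripper's body (76 mm by 85 mm) begins 54 mm behind the grasp point. The pads swing forward as they close: fully open they stand 13 mm farther back than shut.
Start: joints at [-0.037, 0.264, 1.604, -0, 1.274, -0.037], TCP at [0.675, -0, 0.231] pointing down, gripper open.
Joint ranges: [-2.63, 2.63], [-0.94, 2.18], [0.31, 2.57], [-1.31, 4.45], [0, 2.66], [-2.55, 2.55]. Speed limits (rad/s): [2.57, 2.57, 3.14, 3.14, 3.14, 3.14].

### API

Orientations are given as a rotation vector (axis times angle).
In Python, from workcell import bot, cams gives the robot as it stands.
- The arm moves only by the tool play_rows, never from a script. Its argument "rows" is a list of rows, each a list of 2 entries, a list of its own where there are three numbers: the shift along the tool's x, y, z scaled (see below), then the turn, a rotation vector about the tool's x, y, z scaled (see below). A call has 1 to 20 rows; each row is the pose to reach, as a shift and turn from the pose commanded when the call began, along the tool's axes at that moment; what a row does not reach only later rows make up. The controller multiplies each number of a shift by 250 mm and each number of a turn by 45 degrees. A row lasts 1/12 s, in which the tool goes at most 41.7 mm and 7.16 degrees, less where a joint would pass 70% of its speed; a pose out of reach is approached as far as the arm can. A call with a number of a shift or a turn outside -1 to 1 is refused whole. A call with a gripper value outside its range is refused whole. "claw" is the opening, from -1 (shut) to 1 (fully open), set as the call begins (left out, the last holds). The fingers move at their own pace and stop on an object; "newtons" is the grip in N (left out, the last holds). Time passes only in rows, so rows that repeat a pose let the fingers close. It gives the time, the measured TCP pose, the force, the opening and the grip force at its end, in the units of the state.
- bot.read_state(): the state, without advancing time (a new reading comes with each control period).
- cams.read_camera(name): name is "scene" or "side" or "wrist"; returns a dict with "image" (400x640x3 uint8, red, green, blue), "K" (3x3 intrinsics, pixels), "T" (4x4, takes a point from camera to world coordinates); the wrist camera has in their place "mount" (4x4, takes a point from camera to tool coordinates, whose origin is the TCP and whose axes are the flange's). Camera axes: x right, y down, z forward; pixel columns grow to the right and rows downward; lengths in m; the calibration is good to about 2 mm. The wrist camera is an equidistant fisheye: a pixel r from the principal point sees the ray r / f radians off the axis. A picture is of the moment at which its call begins: read the wrist's pose just before it. There is no depth.
- bot.finish_job(): hands the job in; it is judged then, once.
The state is a dict: "time": time; "q": joint angles; "joint_vel": joint speeds; "joint_torque": joint torques, N m; "tool_pos": TCP position; "tcp_rot": TCP orientation; "wrist_force": force on the tool from outside, world axes, zero at the start; "torque": the same for the moment, N m; "width": opening from 0.0 (shut) to 1.0 (fully open); "grip_force": force on a finger pad.
Only numpy, scipy, OpenCV 4.12 (cv2) and the standard library are available. Lean on these libraries where they do the work, as an engineer would, in place of code of your own. Each camera call takes 0.05 s, during which the arm holds its last target. There are 200 camera calls.

## Working session

There is one attempt and no reset: what is moved stays moved. The work goes in short steps, Python scripts to look and compute and a tool call to move; the robot and the scene stay as the last step left them, time stands still between calls to the robot, and variables do not carry over. Pictures are saved under pics/ and viewed, at most 10 in all, crops included, and the job is handed in when it is done.

Besides the shell and the picture viewer there is one more tool, called after "Request:" as name(argument=value, ...), one argument or row to a line, values as JSON. play_rows: Moves the arm, as the interface text tells. Its arguments: {"type":"object","properties":{"rows":{"type":"array","items":{"type":"array"}},"claw":{"type":"number"},"newtons":{"type":"number"}},"required":["rows"]}

```bash
mkdir -p pics; python3 - <<'E'
from workcell import bot,cams
import cv2,numpy as np,pickle
print(bot.read_state())
d={}
for n in("scene","side","wrist"):
    c=cams.read_camera(n);d[n]=c
    cv2.imwrite(f"pics/{n}0.png",c["image"][:,:,::-1])
    print(n,c["K"].tolist(),np.round(c.get("T",c.get("mount")),3).tolist())
pickle.dump(d,open("d0.pkl","wb"))
E
```

```text
{'time': 0.0, 'q': array([-3.69047958e-02,  2.64787069e-01,  1.60539868e+00, -5.57782142e-06,
        1.27369452e+00, -3.69027688e-02]), 'joint_vel': array([ 0.00091209,  0.00095093, -0.00028423,  0.00039181,  0.00137804,
       -0.00042912]), 'joint_torque': array([ 6.10465631e-04, -5.15121067e+01, -3.67308676e+01, -4.07824507e-05,
        1.31324201e-02,  1.46811578e-05]), 'tool_pos': array([6.74257456e-01, 2.04737678e-05, 2.29925847e-01]), 'tcp_rot': array([-2.22025856, -2.2202577 ,  0.00245026]), 'wrist_force': array([-0.71561835,  0.40837489,  0.59794669]), 'torque': array([ 0.00684961, -0.01317475,  0.03897195]), 'grip_force': 0.0, 'width': 1.00227183373435}
scene [[431.353977144026, 0.0, 316.35354849472895], [0.0, 431.353977144026, 201.75342812336177], [0.0, 0.0, 1.0]] [[0.713, 0.461, -0.529, 1.258], [0.701, -0.471, 0.535, -0.827], [-0.002, -0.753, -0.659, 0.996], [0.0, 0.0, 0.0, 1.0]]
side [[435.55188444736035, 0.0, 315.3370340169832], [0.0, 435.55188444736035, 203.14463063186057], [0.0, 0.0, 1.0]] [[-0.997, -0.055, 0.048, 0.456], [-0.072, 0.667, -0.742, 0.834], [0.009, -0.743, -0.669, 0.914], [0.0, 0.0, 0.0, 1.0]]
wrist [[309.70691628693146, 0.0, 323.6868876558649], [0.0, 309.70691628693146, 202.00756746367495], [0.0, 0.0, 1.0]] [[0.001, -0.965, -0.263, 0.065], [1.0, 0.001, -0.0, -0.0], [0.0, -0.263, 0.965, -0.143], [0.0, 0.0, 0.0, 1.0]]
```

View pics/scene0.png

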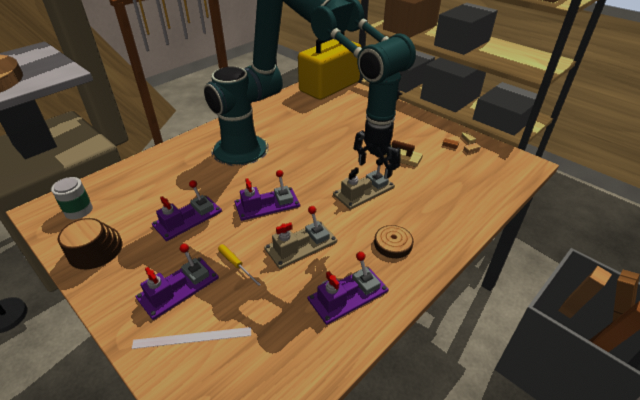

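View pics/side0.png

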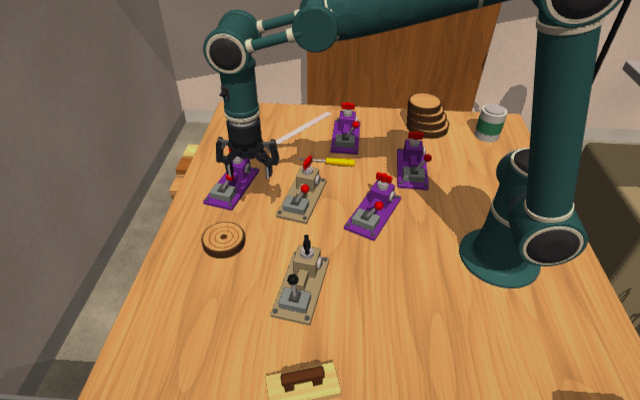

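View pics/wrist0.png

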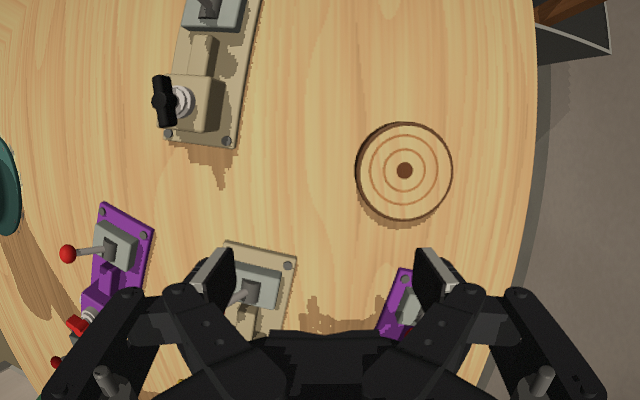

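The beige head with red wings is at scene (300,240) and side (303,190). Its wing is at scene (284,228) and side (308,161), and its ball at scene (312,210) and side (305,188). Look-alikes are the purple heads at scene (187,212), (267,198), (177,282) and (347,288); the black-winged beige head is at scene (364,187). I choose the beige one with red parts.

```bash
cat > h.py <<'E'
import numpy as np,cv2
def ray(c,p):
    d=c["T"][:3,:3]@np.linalg.solve(c["K"],[p[0],p[1],1.]);return c["T"][:3,3],d/np.linalg.norm(d)
def plane(c,p,z):
    o,d=ray(c,p);return o+d*(z-o[2])/d[2]
def tri(cs,ps):
    A=np.zeros((3,3));b=np.zeros(3);R=[ray(c,p) for c,p in zip(cs,ps)]
    for o,d in R:
        P=np.eye(3)-np.outer(d,d);A+=P;b+=P@o
    x=np.linalg.solve(A,b);return x,[np.linalg.norm((np.eye(3)-np.outer(d,d))@(x-o)) for o,d in R]
def red(im,box):
    x0,y0,x1,y1=box;h=cv2.cvtColor(im,cv2.COLOR_RGB2HSV)
    m=(((h[...,0]<8)|(h[...,0]>172))&(h[...,1]>150)&(h[...,2]>60)).astype(np.uint8)
    k=np.zeros_like(m);k[y0:y1,x0:x1]=1;m*=k
    n,l,s,ce=cv2.connectedComponentsWithStats(m)
    return [(s[i].tolist(),ce[i],l==i) for i in range(1,n) if s[i,4]>15]
E
python3 - <<'E'
from h import *
import pickle
d=pickle.load(open("d0.pkl","rb"))
S,D=d["scene"],d["side"]
a=red(S["image"],(260,200,325,250));b=red(D["image"],(290,150,325,198))
for x in a+b: print(x[0],x[1])
crop=lambda c,x,y,w,h,k:cv2.resize(c["image"][y:y+h,x:x+w,::-1],None,fx=k,fy=k,interpolation=cv2.INTER_CUBIC)
A=crop(S,255,200,90,75,6);B=crop(D,265,145,75,85,6)
cv2.imwrite("pics/a1.png",A);cv2.imwrite("pics/b1.png",B)
E
```

```text
[308, 206, 8, 8, 49] [311.67346939 209.57142857]
[276, 223, 16, 11, 121] [283.56198347 227.91735537]
[303, 155, 9, 15, 82] [306.95121951 161.98780488]
[301, 184, 8, 9, 59] [304.52542373 188.06779661]
```

View pics/a1.png

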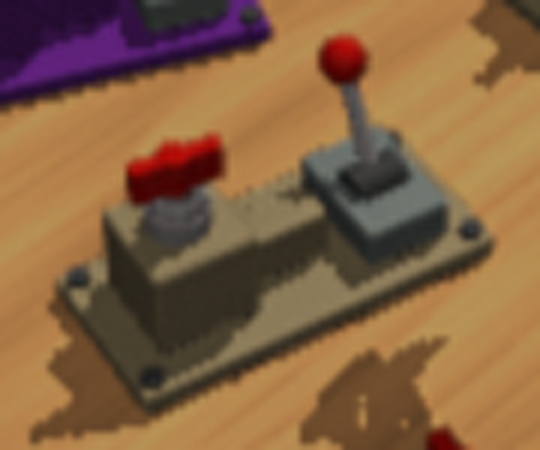

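View pics/b1.png

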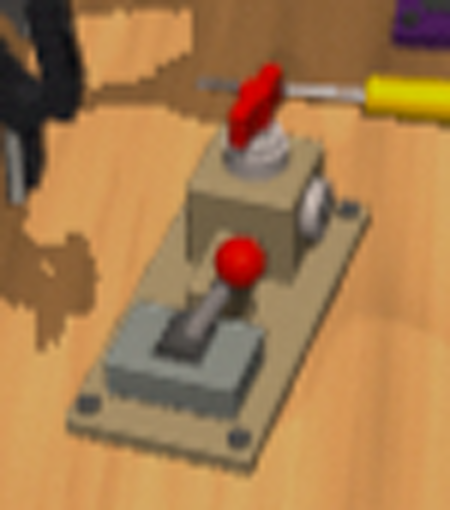

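The crops confirm the beige head with a red wing and a red ball, lever leaning toward the robot. The screwdriver lies behind the screw, seen from the side camera.

```bash
python3 - <<'E'
from h import *
import pickle
np.set_printoptions(precision=4,suppress=True)
d=pickle.load(open("d0.pkl","rb"));S,D=d["scene"],d["side"]
s=lambda x,y:((x+.5)/6-.5+255,(y+.5)/6-.5+200)
t=lambda x,y:((x+.5)/6-.5+265,(y+.5)/6-.5+145)
print("ball",tri([S,D],[(311.67,209.57),(304.53,188.07)]))
print("wing",tri([S,D],[(283.56,227.92),(306.95,161.99)]))
e1=tri([S,D],[s(133,182),t(268,85)]);e2=tri([S,D],[s(218,155),t(240,130)])
print("ends",e1,e2,np.linalg.norm(e1[0]-e2[0]))
cs=[plane(S,s(*p),.014) for p in((58,287),(150,403),(492,243))]
ct=[plane(D,t(*p),.014) for p in((70,425),(248,462),(370,210))]
print(np.array(cs),np.array(ct))
# scene: c0 front -y? , compute edges
for c in(cs,ct):
    for i,j in((0,1),(1,2)):
        v=c[j]-c[i];print(np.linalg.norm(v),np.degrees(np.arctan2(v[1],v[0])))
    print("diag centre",(c[0]+c[2])/2)
E
```

```text
ball (array([ 0.5515, -0.1333,  0.098 ]), [np.float64(0.0005404411349298175), np.float64(0.0005404411349298149)])
wing (array([ 0.5544, -0.2524,  0.1041]), [np.float64(0.00017292149561327439), np.float64(0.0001729214956130674)])
ends (array([ 0.5476, -0.2716,  0.1038]), [np.float64(0.0011756326838359746), np.float64(0.0011756326838357491)]) (array([ 0.5605, -0.2299,  0.1035]), [np.float64(0.0011567620537564413), np.float64(0.0011567620537564632)]) 0.04365766328823501
[[ 0.5043 -0.2936  0.014 ]
 [ 0.5959 -0.3121  0.014 ]
 [ 0.6426 -0.1145  0.014 ]] [[ 0.6336 -0.0997  0.014 ]
 [ 0.5428 -0.0806  0.014 ]
 [ 0.4935 -0.2825  0.014 ]]
0.09337054603530685 -11.415174808495404
0.20305761647222872 76.68228402849836
diag centre [ 0.5735 -0.204   0.014 ]
0.09278533702973533 168.13865853546895
0.2077539492712287 -103.71664544907648
diag centre [ 0.5635 -0.1911  0.014 ]
```

```bash
python3 - <<'E'
from h import *
import pickle
np.set_printoptions(precision=4,suppress=True)
d=pickle.load(open("d0.pkl","rb"));S,D=d["scene"],d["side"]
def f(bs,bd):
    for x in red(S["image"],bs):print("S",x[0],x[1])
    for x in red(D["image"],bd):print("D",x[0],x[1])
f((235,165,300,205),(360,165,405,220))
print("purple ball",tri([S,D],[(279.5,173.5),(378.5,205.5)]))
print("purple plate near corner scene/side edge",plane(D,(345,228),.014),plane(D,(366,180),.014))
R=cv2.Rodrigues(np.array([-2.2203,-2.2203,.00245]))[0];print(R)
print("log",plane(S,(393,240),.028),"driver",plane(D,(313,161),.005),plane(D,(354,162),.015))
E
```

```text
S [276, 170, 7, 7, 38] [279.0526 173.0789]
S [246, 178, 6, 14, 51] [248.2941 184.4118]
D [376, 172, 16, 11, 120] [383.3667 177.1417]
D [375, 202, 8, 8, 56] [378.3571 205.2679]
purple ball (array([ 0.3391, -0.0779,  0.0949]), [np.float64(0.0011662434360369361), np.float64(0.00116624343603697)])
purple plate near corner scene/side edge [ 0.4271 -0.0633  0.014 ] [ 0.363  -0.2911  0.014 ]
[[ 0.      1.     -0.0022]
 [ 1.      0.      0.    ]
 [ 0.     -0.0022 -1.    ]]
log [ 0.7758 -0.0023  0.028 ] driver [ 0.5456 -0.393   0.005 ] [ 0.4031 -0.3856  0.015 ]
```

Request:
play_rows(
  rows=[
    [[-0.484,-0.7,0.12],[0,0,0.3]],
    [[-0.484,-0.7,0.12],[0,0,0.3]],
    [[-0.484,-0.7,0.12],[0,0,0.3]],
    [[-0.484,-0.7,0.12],[0,0,0.3]],
    [[-0.484,-0.7,0.12],[0,0,0.3]],
    [[-0.484,-0.7,0.12],[0,0,0.3]],
    [[-0.484,-0.7,0.12],[0,0,0.3]],
    [[-0.484,-0.7,0.12],[0,0,0.3]],
    [[-0.484,-0.7,0.12],[0,0,0.3]],
    [[-0.484,-0.7,0.12],[0,0,0.3]],
    [[-0.484,-0.7,0.12],[0,0,0.3]],
    [[-0.484,-0.7,0.12],[0,0,0.3]],
  ],
  claw=-1,
  newtons=30,
)

```text
time: 1.15
tool_pos: [0.501, -0.1204, 0.2014]
tcp_rot: [2.466, 1.947, 0.0]
wrist_force: [-0.5, 0.3, 0.3]
width: 0.004
grip_force: 0.0
```

Request:
play_rows(
  rows=[
    [[0,0,0.15],[0,0,0]],
    [[0,0,0.3],[0,0,0]],
    [[0,0,0.446],[0,0,0]],
    [[0,0,0.446],[0,0,0]],
    [[0,0,0.446],[0,0,0]],
  ],
)

```text
time: 1.57
tool_pos: [0.4981, -0.12, 0.0878]
tcp_rot: [-2.463, -1.943, 0.005]
wrist_force: [-0.6, 0.2, 0.6]
width: -0.003
grip_force: 0.0
```

```bash
python3 - <<'E'
from workcell import bot,cams
import cv2
c=cams.read_camera("side");i=c["image"][100:260,200:400,::-1]
cv2.imwrite("pics/side2.png",cv2.resize(i,None,fx=3,fy=3))
print(bot.read_state()["tool_pos"])
E
```

```text
[ 0.50031547 -0.12078361  0.09016075]
```

View pics/side2.png

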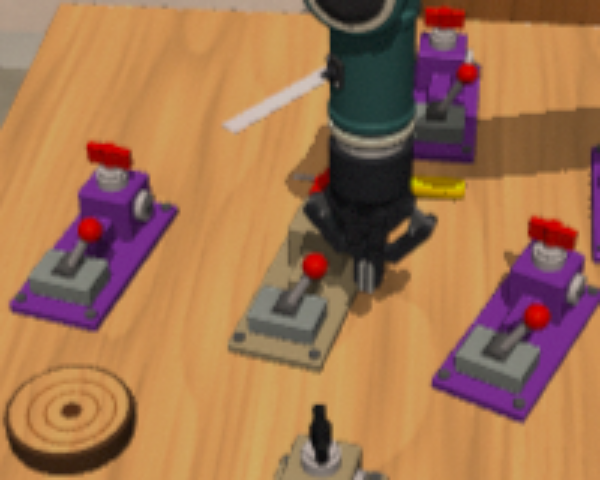

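The picture shows the shut fingertips at crop (368,285), on the robot side of the red ball at (315,265). I push along tool +y.

Request:
play_rows(
  rows=[
    [[0,0.03,0],[0,0,0]],
    [[0,0.06,0],[0,0,0]],
    [[0,0.09,0],[0,0,0]],
    [[0,0.12,0],[0,0,0]],
    [[0,0.15,0],[0,0,0]],
    [[0,0.18,0],[0,0,0]],
    [[0,0.21,0],[0,0,0]],
    [[0,0.24,0],[0,0,0]],
    [[0,0.27,0],[0,0,0]],
    [[0,0.3,0],[0,0,0]],
    [[0,0.3,0],[0,0,0]],
    [[0,0.3,0],[0,0,0]],
  ],
)

```text
time: 2.62
tool_pos: [0.5734, -0.1387, 0.0895]
tcp_rot: [2.467, 1.945, 0.0]
wrist_force: [0.6, 0.5, 0.5]
width: -0.0
grip_force: 0.0
```

Request:
play_rows(
  rows=[
    [[0,0.01,0],[0,0,0]],
    [[0,0.02,0],[0,0,0]],
    [[0,0.03,0],[0,0,0]],
    [[0,0.04,0],[0,0,0]],
    [[0,0.04,0],[0,0,0]],
    [[0,0.04,0],[0,0,0]],
  ],
)

```text
time: 3.12
tool_pos: [0.5829, -0.1409, 0.0898]
tcp_rot: [2.467, 1.945, 0.0]
wrist_force: [-0.6, 0.4, 0.3]
width: 0.003
grip_force: 0.1
```

```bash
python3 - <<'E'
from workcell import bot,cams
from h import *
import cv2
s=bot.read_state();print(s["wrist_force"],s["tool_pos"])
c=cams.read_camera("side");S=cams.read_camera("scene")
for n,x,b in(("side",c,(230,150,325,210)),("scene",S,(270,190,350,250))):
    for r in red(x["image"],b):print(n,r[0],r[1])
a=cv2.resize(c["image"][140:230,250:350,::-1],None,fx=4,fy=4);b=cv2.resize(S["image"][170:260,260:360,::-1],None,fx=4,fy=4)
cv2.imwrite("pics/l3.png",np.hstack([a,b]))
E
```

```text
[-0.64815976  0.35593774  0.34636206] [ 0.58288673 -0.14091301  0.08984242]
side [230, 150, 14, 7, 74] [236.81081081 152.39189189]
side [307, 155, 5, 9, 27] [309.33333333 158.62962963]
side [230, 173, 4, 8, 25] [231.24 176.36]
side [282, 180, 7, 9, 54] [285.14814815 183.92592593]
scene [318, 217, 8, 8, 49] [321.81632653 220.36734694]
scene [276, 223, 16, 11, 120] [283.5        227.95833333]
```

View pics/l3.png

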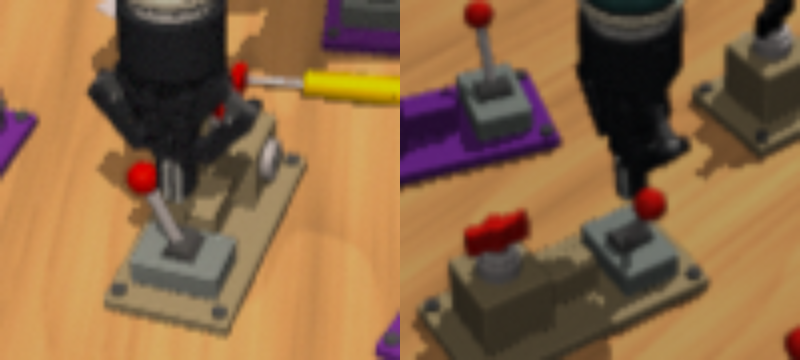

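The lever now leans away from the robot, with the ball at side (285,184) and scene (322,220), and the wing has not moved. I press on to find the stop.

Request:
play_rows(
  rows=[
    [[0,0.008,0],[0,0,0]],
    [[0,0.016,0],[0,0,0]],
    [[0,0.024,0],[0,0,0]],
    [[0,0.024,0],[0,0,0]],
    [[0,0.024,0],[0,0,0]],
  ],
)

```text
time: 3.63
tool_pos: [0.5878, -0.1421, 0.0895]
tcp_rot: [-2.466, -1.944, 0.002]
wrist_force: [-3.9, 0.4, 1.2]
width: 0.001
grip_force: 2.1
```

```bash
cat > ball.py <<'E'
from workcell import bot,cams
from h import *
np.set_printoptions(precision=4,suppress=True)
s=bot.read_state();print(s["wrist_force"],s["tool_pos"])
c=cams.read_camera("side");S=cams.read_camera("scene")
a=red(c["image"],(270,172,325,210))[0][1];b=red(S["image"],(302,195,350,250))[0][1]
print(a,b,tri([S,c],[b,a]))
E
python3 ball.py
```

```text
[-3.8986  0.4392  1.1705] [ 0.5878 -0.1421  0.0895]
[283.8333 184.2778] [322.7255 221.6863] (array([ 0.6134, -0.1475,  0.0969]), [np.float64(9.773911168113945e-05), np.float64(9.773911168128069e-05)])
```

Request:
play_rows(
  rows=[
    [[0,0.008,0],[0,0,0]],
    [[0,0.016,0],[0,0,0]],
    [[0,0.016,0],[0,0,0]],
    [[0,0.016,0],[0,0,0]],
  ],
)

```text
time: 4.07
tool_pos: [0.5884, -0.1422, 0.0892]
tcp_rot: [-2.461, -1.941, 0.009]
wrist_force: [-13.8, 3.4, 7.8]
width: 0.002
grip_force: 7.8
```

```bash
python3 ball.py
```

```text
[-13.8181   3.4353   7.7794] [ 0.5884 -0.1422  0.0892]
[283.549  184.4902] [322.7255 221.6863] (array([ 0.6137, -0.1472,  0.0966]), [np.float64(0.0006122176830108079), np.float64(0.0006122176830109382)])
```

The lever is hard against its stop: 14 N, ball moved 64 mm. I retreat and rise, then go over the screw.

Request:
play_rows(
  rows=[
    [[0,-0.03,0],[0,0,0]],
    [[0,-0.1,0],[0,0,0]],
    [[0,-0.1,-0.15],[0,0,0]],
    [[0,-0.1,-0.3],[0,0,0]],
    [[0,-0.1,-0.45],[0,0,0]],
    [[0,-0.1,-0.45],[0,0,0]],
    [[0,-0.1,-0.45],[0,0,0]],
  ],
  claw=1,
)

```text
time: 4.75
tool_pos: [0.5717, -0.1384, 0.207]
tcp_rot: [2.46, 1.94, 0.01]
wrist_force: [-0.6, 1.1, -0.1]
width: 0.974
grip_force: 0.0
```

```bash
python3 - <<'E'
from workcell import bot
from h import *
s=bot.read_state();R=cv2.Rodrigues(s["tcp_rot"])[0]
print(s["tool_pos"],R.T@(np.array([.5547,-.252,.20])-s["tool_pos"])/.25)
E
```

```text
[ 0.57171016 -0.13835935  0.20701159] [-0.45787364  0.03966667  0.02866295]
```

Request:
play_rows(
  rows=[
    [[-0.15,0.02,0.02],[0,0,0]],
    [[-0.3,0.04,0.02],[0,0,0]],
    [[-0.458,0.04,0.02],[0,0,0]],
    [[-0.458,0.04,0.02],[0,0,0]],
    [[-0.458,0.04,0.02],[0,0,0]],
    [[-0.458,0.04,0.02],[0,0,0]],
    [[-0.458,0.04,0.02],[0,0,0]],
  ],
)

```text
time: 5.33
tool_pos: [0.551, -0.2499, 0.1964]
tcp_rot: [-2.466, -1.945, -0.0]
wrist_force: [1.2, 0.6, 0.1]
width: 0.999
grip_force: 0.0
```

```bash
cat > wr.py <<'E'
from workcell import bot,cams
from h import *
import sys
np.set_printoptions(precision=4,suppress=True)
s=bot.read_state();c=cams.read_camera("wrist");R=cv2.Rodrigues(s["tcp_rot"])[0];M=c["mount"];K=c["K"]
print(s["tool_pos"],s["q"],s["width"],"tool x yaw",np.degrees(np.arctan2(R[1,0],R[0,0])))
ztop=float(sys.argv[1])
def wp(p,z):
    v=np.array([p[0]-K[0,2],p[1]-K[1,2]]);r=np.hypot(*v);th=r/K[0,0]
    d=np.r_[v/max(r,1e-9)*np.sin(th),np.cos(th)]
    d=R@M[:3,:3]@d;o=s["tool_pos"]+R@M[:3,3];return o+d*(z-o[2])/d[2]
for st,ce,l in red(c["image"],(200,150,440,400)):
    pts=np.argwhere(l)[:,::-1];W=np.array([wp(p,ztop) for p in pts])[:,:2].astype(np.float32)
    rc=cv2.minAreaRect(W*1000);b=cv2.boxPoints(rc);e=max((b[1]-b[0],b[2]-b[1]),key=np.linalg.norm)
    print(st,"rect centre mm",rc[0],"size",rc[1],"long axis yaw",np.degrees(np.arctan2(e[1],e[0])))
    cxy=np.r_[np.array(rc[0])/1000,s["tool_pos"][2]]
    print("shift tool units",R.T@(cxy-s["tool_pos"])/.25)
cv2.imwrite("pics/"+sys.argv[2],c["image"][:,:,::-1])
E
python3 wr.py .117 w4.png
```

```text
[ 0.551  -0.2499  0.1964] [-0.4673  0.1578  1.7969  0.0006  1.188  -0.2325] 0.9986165778611354 tool x yaw 76.53687968859988
[317, 175, 23, 66, 1048] rect centre mm (554.04443359375, -251.18905639648438) size (50.8416633605957, 16.506040573120117) long axis yaw 76.2313
shift tool units [-0.0021  0.0129 -0.    ]
```

View pics/w4.png

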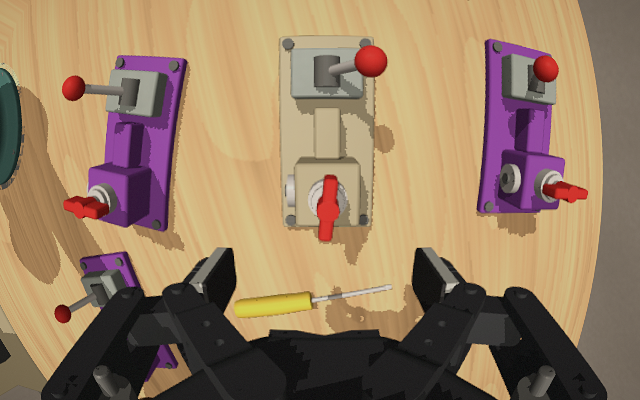

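The wing is at (328,208) between the open fingers, about 4° off tool x. The lever is over, with its ball at (370,62). I align and descend.

Request:
play_rows(
  rows=[
    [[-0.002,0.012,0.1],[0,0,0.09]],
    [[-0.002,0.012,0.2],[0,0,0.09]],
    [[-0.002,0.012,0.3],[0,0,0.09]],
    [[-0.002,0.012,0.36],[0,0,0.09]],
    [[-0.002,0.012,0.398],[0,0,0.09]],
    [[-0.002,0.012,0.398],[0,0,0.09]],
    [[-0.002,0.012,0.398],[0,0,0.09]],
    [[-0.002,0.012,0.398],[0,0,0.09]],
  ],
)

```text
time: 6.05
tool_pos: [0.5551, -0.2523, 0.0993]
tcp_rot: [2.532, 1.856, 0.002]
wrist_force: [1.0, -0.0, 0.4]
width: 0.997
grip_force: 0.0
```

```bash
python3 wr.py .117 w5.png
```

```text
[ 0.5551 -0.2523  0.0993] [-0.4674  0.2536  1.8741  0.0001  1.0114 -0.1619] 0.997088232384766 tool x yaw 72.4902523652417
[302, 207, 38, 107, 2834] rect centre mm (554.409912109375, -250.11181640625) size (53.803932189941406, 16.81953239440918) long axis yaw 72.50037
shift tool units [ 0.0074 -0.0052 -0.    ]
```

Request:
play_rows(
  rows=[
    [[0.003,-0.003,0.008],[0,0,0]],
    [[0.003,-0.003,0.008],[0,0,0]],
    [[0.003,-0.003,0.008],[0,0,0]],
    [[0.003,-0.003,0.008],[0,0,0]],
    [[0.003,-0.003,0.008],[0,0,0]],
    [[0.003,-0.003,0.008],[0,0,0]],
    [[0.003,-0.003,0.008],[0,0,0]],
    [[0.003,-0.003,0.008],[0,0,0]],
    [[0.003,-0.003,0.008],[0,0,0]],
    [[0.003,-0.003,0.008],[0,0,0]],
    [[0.003,-0.003,0.008],[0,0,0]],
    [[0.003,-0.003,0.008],[0,0,0]],
  ],
  claw=-1,
  newtons=40,
)

```text
time: 7.1
tool_pos: [0.5536, -0.2514, 0.096]
tcp_rot: [2.534, 1.856, 0.001]
wrist_force: [0.6, -0.3, 1.2]
width: 0.117
grip_force: 42.1
```

```bash
cat > st.py <<'E'
from workcell import bot
from h import *
np.set_printoptions(precision=4,suppress=True)
s=bot.read_state();R=cv2.Rodrigues(s["tcp_rot"])[0]
print("pos",s["tool_pos"],"yaw",np.degrees(np.arctan2(R[1,0],R[0,0])),"q6",s["q"][5],"F",s["wrist_force"],"T",s["torque"],"grip",s["grip_force"],s["width"],"t",s["time"])
E
python3 st.py
```

```text
pos [ 0.5536 -0.2514  0.096 ] yaw 72.44477570577368 q6 -0.16085989867227174 F [ 0.563  -0.3338  1.1688] T [-0.0425 -0.1203 -0.0891] grip 42.14528739452362 0.11650507924751034 t 7.1
```

The wing is gripped, at about 10 mm opening. I turn it clockwise.

Request:
play_rows(
  rows=[
    [[0,0,0],[0,0,0.1]],
    [[0,0,0],[0,0,0.2]],
    [[0,0,0.001],[0,0,0.3]],
    [[0,0,0.001],[0,0,0.4]],
    [[0,0,0.001],[0,0,0.5]],
    [[0,0,0.001],[0,0,0.6]],
    [[0,0,0.001],[0,0,0.7]],
    [[0,0,0.002],[0,0,0.8]],
    [[0,0,0.002],[0,0,0.9]],
    [[0,0,0.002],[0,0,1.0]],
    [[0,0,0.002],[0,0,1.0]],
    [[0,0,0.002],[0,0,1.0]],
  ],
)

```text
time: 8.1
tool_pos: [0.554, -0.2517, 0.0956]
tcp_rot: [3.05, 0.748, 0.002]
wrist_force: [3.0, -1.1, -0.0]
width: 0.118
grip_force: 42.0
```

```bash
python3 st.py
```

```text
pos [ 0.554  -0.2517  0.0956] yaw 27.57079686165301 q6 0.6224074627189934 F [ 2.9522 -1.0538 -0.0012] T [-0.2303 -0.3838 -0.0421] grip 42.03751802444458 0.11784319858181123 t 8.1
```

Request:
play_rows(
  rows=[
    [[0,0,0],[0,0,0.1]],
    [[0,0,0],[0,0,0.2]],
    [[0,0,0.001],[0,0,0.3]],
    [[0,0,0.001],[0,0,0.4]],
    [[0,0,0.001],[0,0,0.5]],
    [[0,0,0.001],[0,0,0.6]],
    [[0,0,0.001],[0,0,0.7]],
    [[0,0,0.002],[0,0,0.8]],
    [[0,0,0.002],[0,0,0.9]],
    [[0,0,0.002],[0,0,1.0]],
    [[0,0,0.002],[0,0,1.0]],
    [[0,0,0.002],[0,0,1.0]],
  ],
)

```text
time: 9.1
tool_pos: [0.5539, -0.252, 0.0951]
tcp_rot: [3.104, -0.47, 0.002]
wrist_force: [3.3, -4.2, 0.7]
width: 0.116
grip_force: 51.4
```

```bash
python3 st.py
```

```text
pos [ 0.5539 -0.252   0.0951] yaw -17.227825754031414 q6 1.4050803829776788 F [ 3.3424 -4.1905  0.6674] T [-0.5952 -0.3577  1.0494] grip 51.44945738342358 0.1158681447527054 t 9.1
```

Torque jumped to 1.05 N m, so the screw is at the stop and the grip is wound up. I ease back to find the zero-torque angle.

Request:
play_rows(
  rows=[
    [[0,0,0],[0,0,-0.02]],
    [[0,0,0],[0,0,-0.04]],
    [[0,0,0],[0,0,-0.04]],
    [[0,0,0],[0,0,-0.04]],
  ],
)

```text
time: 9.43
tool_pos: [0.5539, -0.252, 0.0951]
tcp_rot: [3.111, -0.426, 0.002]
wrist_force: [3.7, -3.8, 1.2]
width: 0.121
grip_force: 44.3
```

```bash
python3 st.py; python3 wr.py .113 w6.png
```

```text
pos [ 0.5539 -0.252   0.0951] yaw -15.58419506785612 q6 1.3757083025045533 F [ 3.6889 -3.7717  1.2081] T [-0.7373 -0.4119  0.7924] grip 44.28933262825012 0.12063010617415044 t 9.4333
[ 0.5539 -0.252   0.0951] [-0.4675  0.2565  1.8791 -0.0008  1.0044  1.3757] 0.12063010617415044 tool x yaw -15.58419506785612
[310, 209, 27, 108, 2479] rect centre mm (555.5008544921875, -254.07777404785156) size (11.048410415649414, 54.8360710144043) long axis yaw -14.41779
shift tool units [0.0085 0.0064 0.    ]
```

View pics/w6.png

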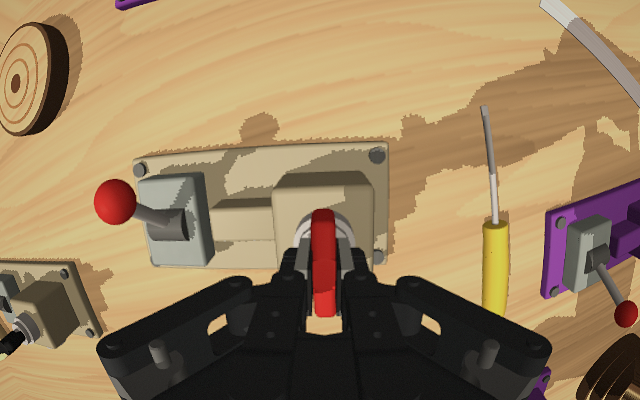

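The wing at (322,262) is held between the pads, and the lever is still over with its ball at (115,202). I keep easing back.

Request:
play_rows(
  rows=[
    [[0,0,0],[0,0,-0.02]],
    [[0,0,0],[0,0,-0.04]],
    [[0,0,0],[0,0,-0.04]],
    [[0,0,0],[0,0,-0.04]],
  ],
)

```text
time: 9.82
tool_pos: [0.5538, -0.252, 0.0951]
tcp_rot: [3.118, -0.379, 0.002]
wrist_force: [2.3, -3.6, 0.4]
width: 0.114
grip_force: 42.1
```

```bash
python3 st.py; python3 wr.py .113 w7.png
```

```text
pos [ 0.5538 -0.252   0.0951] yaw -13.872335674679713 q6 1.345326336695622 F [ 2.2769 -3.6396  0.3527] T [-0.7117 -0.4225  0.1753] grip 42.0622444152832 0.11431061263114743 t 9.8167
[ 0.5538 -0.252   0.0951] [-0.4677  0.2565  1.8791 -0.0003  1.0043  1.3453] 0.11431061263114743 tool x yaw -13.872335674679713
[312, 209, 25, 108, 2479] rect centre mm (555.5059814453125, -254.0775604248047) size (10.864924430847168, 54.68193435668945) long axis yaw -13.881785
shift tool units [0.0085 0.0066 0.    ]
```

Request:
play_rows(
  rows=[
    [[0,0,0],[0,0,-0.02]],
    [[0,0,0],[0,0,-0.04]],
    [[0,0,0],[0,0,-0.04]],
    [[0,0,0],[0,0,-0.04]],
  ],
)

```text
time: 10.2
tool_pos: [0.5539, -0.252, 0.0951]
tcp_rot: [3.123, -0.331, 0.002]
wrist_force: [2.9, -4.6, 0.4]
width: 0.116
grip_force: 42.0
```

```bash
python3 st.py; python3 wr.py .113 w8.png
```

```text
pos [ 0.5539 -0.252   0.0951] yaw -12.112044527168383 q6 1.3143852866020003 F [ 2.8597 -4.6201  0.3698] T [-0.7627 -0.403   0.033 ] grip 42.02341854572296 0.11576989574595019 t 10.2
[ 0.5539 -0.252   0.0951] [-0.4678  0.2565  1.8791 -0.0001  1.0044  1.3144] 0.11576989574595019 tool x yaw -12.112044527168383
[312, 209, 25, 108, 2493] rect centre mm (555.5380859375, -253.91485595703125) size (11.069843292236328, 54.710533142089844) long axis yaw -12.196159
shift tool units [0.0082 0.0062 0.    ]
```

Request:
play_rows(
  rows=[
    [[0,0,0],[0,0,0.04]],
    [[0,0,0],[0,0,0.08]],
    [[0,0,0],[0,0,0.1]],
    [[0,0,0],[0,0,0.1]],
    [[0,0,0],[0,0,0.1]],
    [[0,0,0],[0,0,0.1]],
    [[0,0,0],[0,0,0.1]],
  ],
)

```text
time: 10.83
tool_pos: [0.5539, -0.252, 0.0951]
tcp_rot: [3.108, -0.45, 0.002]
wrist_force: [3.5, -4.6, 0.9]
width: 0.113
grip_force: 47.9
```

```bash
python3 st.py; python3 wr.py .113 w9.png
```

```text
pos [ 0.5539 -0.252   0.0951] yaw -16.461034788783955 q6 1.3910954714278132 F [ 3.4863 -4.6059  0.936 ] T [-0.6851 -0.4662  0.8988] grip 47.901615500450134 0.11321149215934662 t 10.8333
[ 0.5539 -0.252   0.0951] [-0.4675  0.2565  1.8791 -0.0009  1.0044  1.3911] 0.11321149215934662 tool x yaw -16.461034788783955
[310, 209, 27, 108, 2484] rect centre mm (555.46875, -254.08111572265625) size (11.173501968383789, 54.90428161621094) long axis yaw -14.565405
shift tool units [0.0086 0.0062 0.    ]
```

The stop repeats at wing yaw ≈ -14°. Now I back off 90° to yaw ≈ 76°.

Request:
play_rows(
  rows=[
    [[0,0,0],[0,0,-0.1]],
    [[0,0,0],[0,0,-0.2]],
    [[0,0,-0.001],[0,0,-0.3]],
    [[0,0,-0.001],[0,0,-0.4]],
    [[0,0,-0.001],[0,0,-0.5]],
    [[0,0,-0.001],[0,0,-0.6]],
    [[0,0,-0.001],[0,0,-0.7]],
    [[0,0,-0.002],[0,0,-0.8]],
    [[0,0,-0.002],[0,0,-0.9]],
    [[0,0,-0.002],[0,0,-1.0]],
    [[0,0,-0.002],[0,0,-1.0]],
    [[0,0,-0.002],[0,0,-1.0]],
  ],
)

```text
time: 11.88
tool_pos: [0.5538, -0.2517, 0.0956]
tcp_rot: [3.046, 0.767, 0.002]
wrist_force: [3.2, -5.1, 1.0]
width: 0.119
grip_force: 42.0
```

Request:
play_rows(
  rows=[
    [[0,0,0],[0,0,-0.1]],
    [[0,0,0],[0,0,-0.2]],
    [[0,0,-0.001],[0,0,-0.3]],
    [[0,0,-0.001],[0,0,-0.4]],
    [[0,0,-0.001],[0,0,-0.5]],
    [[0,0,-0.001],[0,0,-0.6]],
    [[0,0,-0.001],[0,0,-0.7]],
    [[0,0,-0.002],[0,0,-0.8]],
    [[0,0,-0.002],[0,0,-0.9]],
    [[0,0,-0.002],[0,0,-1.0]],
    [[0,0,-0.002],[0,0,-1.0]],
    [[0,0,-0.002],[0,0,-1.0]],
  ],
)

```text
time: 12.88
tool_pos: [0.5536, -0.2515, 0.0961]
tcp_rot: [2.522, 1.872, 0.0]
wrist_force: [2.3, -3.1, 1.2]
width: 0.116
grip_force: 42.2
```

```bash
python3 st.py
```

```text
pos [ 0.5536 -0.2515  0.0961] yaw 73.17271406878548 q6 -0.17358460391492883 F [ 2.2745 -3.1351  1.2208] T [-0.7176 -0.4112  0.077 ] grip 42.15856611728668 0.11634830884605506 t 12.8833
```

Request:
play_rows(
  rows=[
    [[0,0,0],[0,0,-0.03]],
    [[0,0,0],[0,0,-0.065]],
    [[0,0,0],[0,0,-0.065]],
    [[0,0,0],[0,0,-0.065]],
    [[0,0,0],[0,0,-0.065]],
    [[0,0,0],[0,0,-0.065]],
    [[0,0,0],[0,0,-0.065]],
    [[0,0,0],[0,0,-0.065]],
  ],
)

```text
time: 13.55
tool_pos: [0.5535, -0.2515, 0.096]
tcp_rot: [2.471, 1.939, 0.0]
wrist_force: [1.6, -4.8, 2.7]
width: 0.121
grip_force: 42.3
```

```bash
python3 st.py; python3 wr.py .115 w10.png; python3 ball.py
```

```text
pos [ 0.5535 -0.2515  0.096 ] yaw 76.23733732464657 q6 -0.22694748744392734 F [ 1.5945 -4.8332  2.6832] T [-0.831  -0.3254  0.0417] grip 42.31436312198639 0.1208650930454884 t 13.55
[ 0.5535 -0.2515  0.096 ] [-0.4673  0.2553  1.8787 -0.0003  1.007  -0.2269] 0.1208650930454884 tool x yaw 76.23733732464657
[311, 209, 26, 109, 2527] rect centre mm (553.8556518554688, -250.76406860351562) size (54.921695709228516, 10.918801307678223) long axis yaw 76.99016
shift tool units [ 0.0032  0.0005 -0.    ]
[ 2.0618 -5.0291  3.0124] [ 0.5536 -0.2515  0.096 ]
[283.92 184.24] [322.7872 221.8298] (array([ 0.6134, -0.1477,  0.0966]), [np.float64(0.0002201826030057553), np.float64(0.0002201826030057666)])
```

View pics/w10.png

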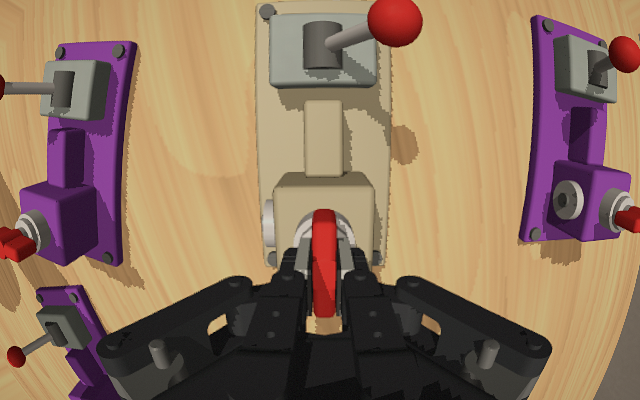

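The wing is held square between the pads at (324,262), 90° off the seat. The lever is still over, with its ball at (395,20), and the grip is 42 N.

```bash
python3 -c "
from workcell import bot
print(bot.finish_job())"
```

```text
the job is handed in; nothing more can be done
None
```

I swung the red lever to its far stop, seated the red wing screw, backed it off about 90°, and handed the job in at 13.6 s still gripping it at 42 N; no pass/fail result came back.

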